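# Test the safety switch, then hold the loose drawer front for screwing

### The arm

A 6-joint arm with a two-finger parallel gripper is mounted at the origin on the work surface. World frame = base frame: x ahead of the robot, y to its left, z up, the work surface at z = 0. Lengths are in mm, angles in degrees, forces in N, time in s.
With the tool pointing down it reaches from about 250 to 800 mm from the base axis. Payload 8.5 kg.
Tool frame: the origin (TCP) lies midway between the tips of the shut fingers; the grasp point (between the pads) lies 19 mm behind it; z points along the fingers, x is the direction in which the jaws open and shut, and the axes are right-handed (so a half turn about z gives the same grasp; the last joint's range is limited). The gripper opens to 85 mm and grips with 20 to 120 N. Pads are 22 mm wide; open, the fingers measure 114 mm over their backs; the gripper's body (76 mm by 85 mm) begins 54 mm behind the grasp point. The pads swing forward as they close: fully open they stand 13 mm farther back than shut.
Start: joints at [-75.917, 13.648, -0.773, 75.585, 0, 90], TCP at [127.737, -509.178, 231.276] pointing down, gripper open.
Joint ranges: [-152.45, 152.45], [-59.26, 108.67], [-65.41, 83.53], [-104.44, 129.93], [-82.83, 76.93], [-180, 180]. Speed limits (degrees/s): [127.2, 127.2, 159.86, 180, 180, 180].

### API

Orientations are given as [roll, pitch, yaw] about the fixed x, y, z axes, in that order (R = Rz(yaw) Ry(pitch) Rx(roll)).
In Python, from plant import manip gives the robot as it stands.
- The arm moves only by the tool arm_command, never from a script. Its arguments are lists of equal length, an entry for each row: "fingers": the opening in per cent of the stroke, from 0 (shut) to 100 (fully open); "linear": the shift along the tool's x, y, z in cm, a list of three; "dr": the turn, a rotation vector about the tool's x, y, z in degrees, a list of three. In form: {"fingers": [fingers, ...], "linear": [[dx, dy, dz], ...], "dr": [[ax, ay, az], ...]}. A call has 1 to 20 rows; each row is the pose to reach, as a shift and turn from the pose commanded when the call began, along the tool's axes at that moment; what a row does not reach only later rows make up. A row lasts 1/10 s, in which the tool goes at most 50 mm and 8.59 degrees, less where a joint would pass 70% of its speed; a pose out of reach is approached as far as the arm can. A call with a gripper value outside its range is refused whole. The fingers move at their own pace and stop on an object; "newtons" is the grip in N (left out, the last holds). Time passes only in rows, so rows that repeat a pose let the fingers close. It gives the time, the measured TCP pose, the force and the opening at its end, in the units of the state.
- manip.observe(): the state, without advancing time (a new reading comes with each control period).
- manip.camera(name): name is "side" or "top" or "wrist"; returns (picture, depth): 384x512x3 uint8, blue, green, red; 384x512 float32, mm along the optical axis (not along the pixel's ray), 0 where there is no reading.
- manip.camera_params(name): a dict with "mtx" (3x3 intrinsics, pixels), "rvec" (rotation vector, rad) and "tvec" (3), from world to camera coordinates, as OpenCV has them; the wrist camera has in their place "T_tool_cam" (4x4, takes a point from camera to tool coordinates, whose origin is the TCP and whose axes are the tool frame's). Camera axes: x right, y down, z forward; pixel columns grow to the right and rows downward; lengths in mm; the calibration is good to about 2 mm. A picture is of the moment at which its call begins: read the wrist's pose just before it. camera_params takes no time and is no camera call.
- manip.sign_off(): hands the job in, once; it reports no verdict.
The state is a dict: "clock": time; "joints": joint angles; "dq": joint speeds; "effort": joint torques, N m; "position": TCP position; "ee_rot": TCP orientation; "contact_force": force on the tool from outside, world axes, zero at the start; "ft_torque": the same for the moment, N m; "width": opening from 0.0 (shut) to 1.0 (fully open).
Only numpy, scipy, OpenCV 4.12 (cv2) and the standard library are available. Lean on these libraries where they do the work, as an engineer would, in place of code of your own. Each camera call takes 0.05 s, during which the arm holds its last target.

### The job

A flatmate will screw the loose front back onto the half-open drawer from inside it, with a mains screwdriver fed from the safety-switch box on the counter, so first press the box's test button so that its lever drops, and swing the lever back up until it stays there by itself. Then take the drawer front out of its stand and hold it flat against the front wall of the drawer box, knob outwards, centred sideways and with its lower edge level with the underside of the drawer box (clear of the counter), pressing straight in with a steady 8 newtons or so (between 5 and 12) and never shoving the drawer most of the way shut. Finish while still gripping and pressing the front like that, do not let go, and leave the other things on the counter where they are.

Things in the scene. Friction and masses are not known exactly. Their poses are not given: they have to be found in the camera images.
- front_center (a point): centre of the loose wooden drawer front, a board 16 mm thick (x), 160 wide (y), 120 tall (z), 0.2 to 0.35 kg, upright in the stand, lower edge 10 mm above the counter. A knob 24 mm across stands out 24 mm from the middle of its outer face (-x side, towards the robot); its plain +x face goes against the drawer. Can be pinched through its thickness from above at the middle of its top edge
- stand: fixed wooden stand, 90 (x) x 150 (y) mm, base 10 mm thick, with two low walls that reach 25 mm up the front's faces with 2.5 mm of play each side: lift the front over 30 mm to clear it. Origin under its centre on the counter, heading as the front's at the start
- drawer_face (a point): middle of the lower edge of the drawer box's front wall, on its outer face, 20 mm above the counter (level with the box's underside); moves with the drawer. x points inwards (the way to press), y along the wall, z up. The wall is plain plywood, 140 wide, 70 tall. The front is in place with front_center at x -8, y 0, z +60 mm in this frame; the board then tops the wall by 50 mm
- carcass: the fixed wooden drawer unit, 180 mm wide (y), 200 deep (x), 145 tall, open towards the robot (-x); origin under its centre on the counter. Its front edge is 100 mm behind the drawer's front wall while the drawer is free
- drawer (a joint): how far the drawer stands out of its unit, m: 0 shut, 0.100 when free. A spring pushes it out to there: 0.4 N for every mm it is pushed in from 0.100 (20 mm in = 8 N), plus about 0.2 N of friction
- button_top (a point): centre of the top of the test button, a black round cap 24 mm across that stands 11 mm above the 60 mm high grey switch box (fixed, 100 mm along x, 150 mm along y); x and y as the box's
- test_button (a joint): how far the test button is pressed, m: 0 free, 0.008 fully down; springs back, 1 N at first touch to 5 N fully down. From about 4 mm it tips the lever over, which then falls by itself
- lever_tip (a point): tip of the switch box's black lever, in its cross bar (26 mm along y, 12 thick); stem 18 wide, 8 thick. It turns about a y axis 50 mm above the counter, 80 mm from the tip, 16 mm to +x of the button's centre; the lever is 75 mm to the -y side of the button (box heading). Up it leans 0.2 rad to +x; dropped, 0.7 rad to -x (towards the robot)
- lever (a joint): lever angle, rad: 0 up (home), 0.2 upright, 0.9 dropped towards the robot. It falls by its own weight to whichever side of upright it leans; pushing it to +x from its -x side past upright brings it home; no spring
- mug: white ceramic mug, 80 mm across, 90 mm tall; origin under its centre, on the counter; leave it alone
- nozzle: black plastic hair dryer nozzle, 60 mm across, 55 mm tall; origin under its centre, on the counter; leave it alone
- tin: round aluminium tin, 69 mm across, 30 mm tall; origin under its centre, on the counter; leave it alone
- comb: black comb lying flat, 150 x 32 x 5 mm; origin under its centre, on the counter; leave it alone
- plug_case: blue silicone ear plug case, 55 x 36 x 24 mm; origin under its centre, on the counter; leave it alone
- driver: power screwdriver lying on its side, 190 mm long, 44 mm high; origin under its centre, on the counter; leave it alone
- screw_tray: small white tray of screws, 70 x 55 x 20 mm; origin under its centre, on the counter; leave it alone
Not all that is in view belongs to the job. Leave any green or turquoise look-alike of the part that bears front_center alone. What is shaped like the part that bears button_top but blue is not meant.

How it is judged:
By the outcome, as a careful person would: the job done as asked, in the order asked, and still so for the second after the job is handed in, while the arm keeps its last pose, push and grip.
It also fails if it takes over 67 s, if anything falls off the work surface, if the arm or the gripper's body presses on something with over 40 N, if the wrist force passes 120 N, or if a joint passes its speed limit or range.

## Working session

There is one attempt and no reset: what is moved stays moved. The work goes in short steps, Python scripts to look and compute and a tool call to move; the robot and the scene stay as the last step left them, time stands still between calls to the robot, and variables do not carry over. Pictures are saved under pics/ and viewed, and the job is handed in when it is done.

Besides the shell and the picture viewer there is one more tool, called after "Request:" in YAML: its name, and indented under it one key for each argument. arm_command: Moves the arm, as the interface text tells. Its arguments: {"type":"object","properties":{"fingers":{"type":"array"},"linear":{"type":"array"},"dr":{"type":"array"},"newtons":{"type":"number"}},"required":["fingers","linear","dr"]}

```bash
ls; mkdir -p pics
python3 - <<'E'
from plant import manip
import cv2,numpy as np
print(manip.observe())
for n in ("side","top"):
    im,d=manip.camera(n)
    cv2.imwrite(f"pics/{n}0.png",im); np.save(f"pics/{n}0.npy",d)
    print(n,manip.camera_params(n))
print(manip.camera_params("wrist"))
E
```

```text
pics
{'clock': 0.0, 'joints': array([-7.59167114e+01,  1.36809470e+01, -8.17653104e-01,  7.55860668e+01,
        4.95067288e-04,  8.99998952e+01]), 'dq': array([ 0.02810919, -0.0192871 , -0.06889937, -0.10750487,  0.01623739,
       -0.06079661]), 'effort': array([-2.31091319e-03, -5.38778007e+01,  3.46435332e+01,  1.84540643e-02,
       -2.09849159e-04,  3.35627999e-05]), 'position': array([ 127.64581181, -508.79643398,  230.67291129]), 'ee_rot': array([-1.79999505e+02,  8.46668947e-02, -7.59166066e+01]), 'contact_force': array([-0.51477852,  0.73367307, -0.77141173]), 'ft_torque': array([0.03696571, 0.03587319, 0.01616667]), 'width': 0.9991682893748252}
side {'mtx': array([[435.15899204,   0.        , 254.47122003],
       [  0.        , 435.15899204, 190.09344494],
       [  0.        ,   0.        ,   1.        ]]), 'rvec': array([ 0.69072067, -2.48695436,  1.27465257]), 'tvec': array([ 429.93600429,  221.58078561, 1175.69662802])}
top {'mtx': array([[425.70519272,   0.        , 253.50488135],
       [  0.        , 425.70519272, 199.77428443],
       [  0.        ,   0.        ,   1.        ]]), 'rvec': array([ 2.15633779, -2.11286534,  0.18689441]), 'tvec': array([  -8.62400243,  489.97848724, 1280.70207784])}
{'mtx': array([[301.99459485,   0.        , 258.04028538],
       [  0.        , 301.99459485, 193.05936407],
       [  0.        ,   0.        ,   1.        ]]), 'T_tool_cam': array([[ 9.99999169e-01, -8.42753227e-04, -9.75083948e-04,
        -4.83134851e-01],
       [ 1.11336992e-03,  9.45981707e-01,  3.24218091e-01,
        -8.27695444e+01],
       [ 6.49175735e-04, -3.24218907e-01,  9.45981860e-01,
        -1.43521309e+02],
       [ 0.00000000e+00,  0.00000000e+00,  0.00000000e+00,
         1.00000000e+00]])}
```

View pics/side0.png

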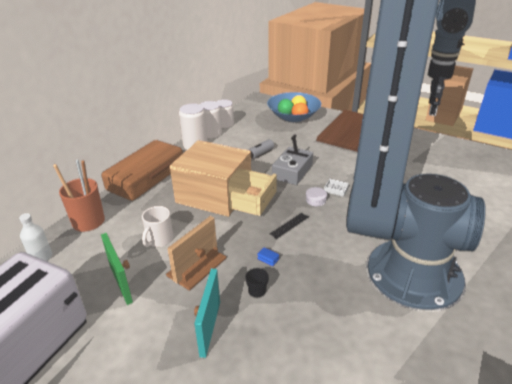

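View pics/top0.png

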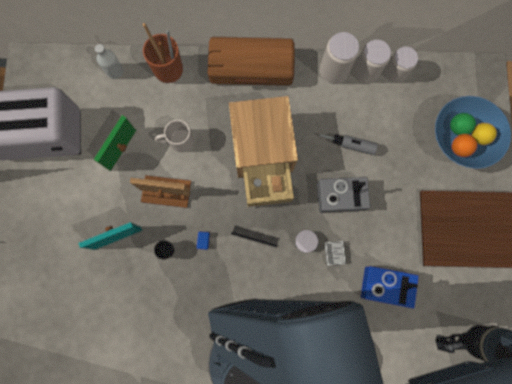

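The top view shows these candidates:
- **Fronts:** wooden board in a stand (163,190), green board (115,143) and turquoise board (110,236). I choose the wooden one.
- **Boxes:** grey switch box (343,193) and blue look-alike (390,287). I choose the grey one.
- **Drawer:** (270,183).

Next I'll check these in close crops.

```bash
cat > h.py <<'E'
import cv2,numpy as np
from scipy.spatial.transform import Rotation as R
from plant import manip
def ext(n):
    p=manip.camera_params(n); Rm=cv2.Rodrigues(p["rvec"])[0]; return p["mtx"],Rm,p["tvec"]
def cloud(n,d):
    K,Rm,t=ext(n); v,u=np.mgrid[0:d.shape[0],0:d.shape[1]]
    pc=np.stack([(u-K[0,2])/K[0,0]*d,(v-K[1,2])/K[1,1]*d,d],-1)
    w=(pc-t)@Rm; w[d<=0]=np.nan; return w
def proj(n,P):
    p=manip.camera_params(n); return cv2.projectPoints(np.array(P,float).reshape(-1,1,3),p["rvec"],p["tvec"],p["mtx"],None)[0][:,0]
def wcloud(d,obs):
    p=manip.camera_params("wrist");K=p["mtx"];T=p["T_tool_cam"]
    v,u=np.mgrid[0:d.shape[0],0:d.shape[1]]
    pc=np.stack([(u-K[0,2])/K[0,0]*d,(v-K[1,2])/K[1,1]*d,d],-1)
    tl=pc@T[:3,:3].T+T[:3,3]
    w=tl@R.from_euler("xyz",obs["ee_rot"],degrees=True).as_matrix().T+obs["position"]; w[d<=0]=np.nan; return w
E
python3 - <<'E'
from h import *
im=cv2.imread("pics/top0.png"); d=np.load("pics/top0.npy"); w=cloud("top",d)
a=cv2.resize(im[155:225,120:220],None,fx=4,fy=4,interpolation=cv2.INTER_CUBIC)
b=cv2.resize(im[155:225,300:400],None,fx=4,fy=4,interpolation=cv2.INTER_CUBIC)
cv2.imwrite("pics/crop1.png",np.vstack([a,b]))
c=cv2.resize(im[90:210,220:320],None,fx=5,fy=5,interpolation=cv2.INTER_CUBIC)
cv2.imwrite("pics/crop2.png",c)
for n,(u,v) in dict(front=(160,183),knob=(160,192),drawer=(270,202),box=(350,205),but1=(341,185),but2=(333,198),lev=(361,187),lev2=(364,193),lever3=(390,191),mug=(176,132),tin=(307,240),noz=(164,250),plug=(203,240),comb=(255,236),drv=(350,143),tray=(335,253),counter=(300,280),carc=(260,130),blue=(390,287)).items(): print(n,w[v,u].round(1))
E
```

```text
front [519.4 275.5 127. ]
knob [501.5 284.5  79.3]
drawer [481.8 -49.4  55.4]
box [ 477.2 -294.6   58.3]
but1 [ 538.1 -266.9   63.4]
but2 [ 495.4 -240.1   72. ]
lev [ 524.2 -317.3  106. ]
lev2 [ 514.8 -337.6   61.7]
lever3 [ 535.6 -439.1   -2.6]
mug [716.6 259.9   4.8]
tin [ 369.3 -165.8   33.5]
noz [331.5 279.1  -1. ]
plug [363.2 154.7  28.1]
comb [381.7  -5.8  -5.6]
drv [ 680.3 -302.5   40.3]
tray [ 332.7 -257.4    4. ]
counter [ 247.3 -148.4   -1.2]
carc [681.2 -13.3 144.7]
blue [ 233.  -408.8   58.9]
```

View pics/crop1.png

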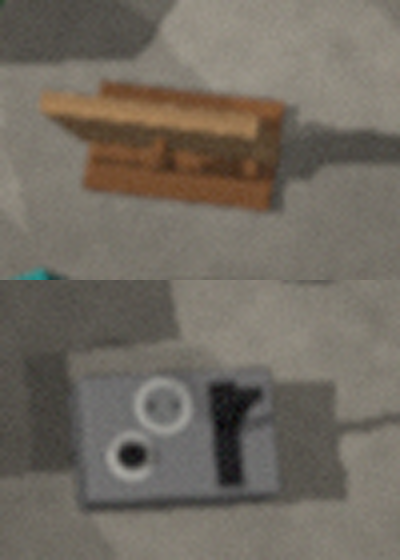

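View pics/crop2.png

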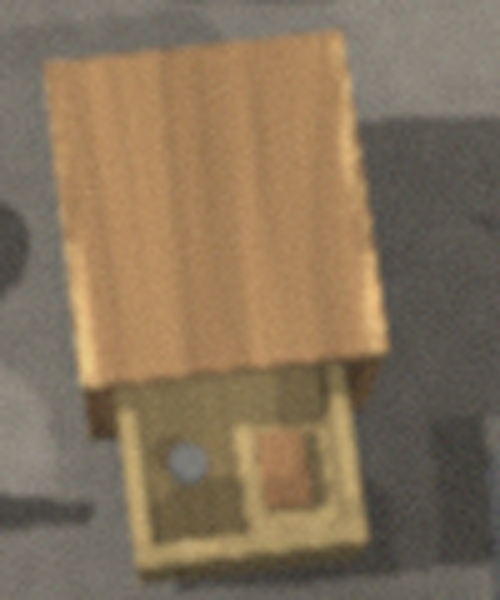

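The crops confirm both choices. The wooden front sits in its stand with the knob towards the robot. On the grey box the black button cap is at (332,198), z≈72. The round thing at (340,186) is only an empty ring, and the lever is on the right at about (358,187), standing up. Now I'll fit the poses.

Run:
```python
from h import *
for n in ("top","side"):
    d=np.load(f"pics/{n}0.npy"); im=cv2.imread(f"pics/{n}0.png"); w=cloud(n,d)
    x,y,z=w[...,0],w[...,1],w[...,2]
    def rect(m,name):
        P=w[m]; 
        if len(P)<10: print(n,name,len(P)); return
        r=cv2.minAreaRect(P[:,:2].astype(np.float32)); print(n,name,len(P),np.round(r[0],1),np.round(r[1],1),round(r[2],1),"z",np.round(np.median(P[:,2]),1))
    rect((z>122)&(z<140)&(abs(x-519)<50)&(y>180)&(y<400),"fronttop")
    rect((z>55)&(z<66)&(x>430)&(x<600)&(y<-190)&(y>-380),"boxtop")
    rect((z>68)&(z<76)&(abs(x-495)<20)&(abs(y+240)<20),"button")
    rect((z>80)&(x>430)&(x<600)&(y<-290)&(y>-380),"lever")
    rect((z>140)&(z<152)&(x>560)&(x<820)&(abs(y)<150),"carctop")
    rect((z>80)&(z<100)&(x>430)&(x<570)&(y<60)&(y>-150),"drawertop")
```

```text
top fronttop 315 [519.4 283.8] [157.8  17.3] 84.6 z 129.2
top boxtop 1345 [ 514.4 -278. ] [100.6 150.8] 4.5 z 60.4
top button 42 [ 495.6 -238.8] [21.6 19.3] 87.5 z 71.7
top lever 69 [ 529.  -312.1] [25.4 19.9] 89.5 z 122.9
top carctop 3898 [680.  -20.2] [201.9 180.1] 8.1 z 144.9
top drawertop 300 [530.5 -32.1] [101.6 157.8] 8.2 z 88.0
side fronttop 323 [518.1 286.4] [161.3  19.8] 84.6 z 127.1
side boxtop 534 [ 510.9 -273.9] [ 99.8 152. ] 4.3 z 58.0
side button 11 [ 493.9 -235.3] [18.1 15.4] 39.0 z 69.2
side lever 58 [ 525.8 -308.7] [16.6 31.3] 7.5 z 106.9
side carctop 1753 [677.5 -18.7] [200.3 186.5] 7.7 z 142.6
side drawertop 148 [497.9 -15. ] [192.3  83.1] 66.7 z 87.1
```

The fits agree with the given sizes:

| Item | Position (mm) | Heading |
|---|---|---|
| Box | button (495.6, -238.8, 71.7) | 4.5° |
| Front | (519.4, 284), top z≈129 | -5.4° |
| Carcass | centre (680, -20) | 8.1° |
| Drawer face | about (482, -48.4) | 8.1° |

Next I'll write a helper that works out moves, then go above the button.

```bash
cat >> h.py <<'E'
def delta(pos,yaw,pitch=0.0,roll=180.0):
    o=manip.observe(); R0=R.from_euler("xyz",o["ee_rot"],degrees=True); R1=R.from_euler("xyz",[roll,pitch,yaw],degrees=True)
    print("clock",round(o["clock"],2),"pos",o["position"].round(1),"rot",o["ee_rot"].round(2),"F",o["contact_force"].round(2),"w",round(o["width"],3))
    print("linear cm",(R0.inv().apply(np.array(pos)-o["position"])/10).round(2),"dr",(R0.inv()*R1).as_rotvec(degrees=True).round(2))
E
python3 -c "
from h import *
delta([495.6,-238.8,190],4.5)"
```

```text
clock 0.1 pos [ 127.7 -508.9  230.8] rot [-1.800e+02  7.000e-02 -7.592e+01] F [-0.14 -0.16  0.64] w 1.0
linear cm [-17.24 -42.26   4.1 ] dr [-5.000e-02  6.000e-02 -8.042e+01]
```

Request:
arm_command:
  fingers: [0,0,0,0,0,0,0,0,0,0,0,0,0,0,0,0]
  linear:
    - [-17.2,-42.3,4.1]
    - [-17.2,-42.3,4.1]
    - [-17.2,-42.3,4.1]
    - [-17.2,-42.3,4.1]
    - [-17.2,-42.3,4.1]
    - [-17.2,-42.3,4.1]
    - [-17.2,-42.3,4.1]
    - [-17.2,-42.3,4.1]
    - [-17.2,-42.3,4.1]
    - [-17.2,-42.3,4.1]
    - [-17.2,-42.3,4.1]
    - [-17.2,-42.3,4.1]
    - [-17.2,-42.3,4.1]
    - [-17.2,-42.3,4.1]
    - [-17.2,-42.3,4.1]
    - [-17.2,-42.3,4.1]
  dr:
    - [0,0,-80.4]
    - [0,0,-80.4]
    - [0,0,-80.4]
    - [0,0,-80.4]
    - [0,0,-80.4]
    - [0,0,-80.4]
    - [0,0,-80.4]
    - [0,0,-80.4]
    - [0,0,-80.4]
    - [0,0,-80.4]
    - [0,0,-80.4]
    - [0,0,-80.4]
    - [0,0,-80.4]
    - [0,0,-80.4]
    - [0,0,-80.4]
    - [0,0,-80.4]
  newtons: 40

```text
clock: 1.7
position: [495.8, -239.9, 190.5]
ee_rot: [180.0, -0.0, 4.4]
contact_force: [-0.2, 0.7, 1.1]
width: 0.001
```

Run:
```python
from h import *
o=manip.observe(); im,d=manip.camera("wrist"); np.save("pics/w1.npy",d); cv2.imwrite("pics/w1.png",im)
w=wcloud(d,o); x,y,z=w[...,0],w[...,1],w[...,2]
print(o["position"])
def rect(m,name):
    P=w[m]; r=cv2.minAreaRect(P[:,:2].astype(np.float32)); print(name,len(P),np.round(r[0],1),np.round(r[1],1),round(r[2],1),"z",np.round(np.median(P[:,2]),1))
rect((z>66)&(z<78)&(abs(x-495)<22)&(abs(y+240)<22),"button")
rect((z>54)&(z<65)&(x>430)&(x<600)&(y<-190)&(y>-380),"boxtop")
rect((z>100)&(z<150)&(x>500)&(x<560)&(y<-280)&(y>-350),"lever")
```

```text
[ 495.81426117 -239.94189588  190.51150488]
button 514 [ 496.5 -238.7] [22.8 22.7] 23.1 z 71.9
boxtop 10900 [ 515.5 -277.3] [100.4 149.3] 4.1 z 61.1
lever 239 [ 532.  -304.7] [10.5 13.6] 6.8 z 126.6
```

View pics/w1.png

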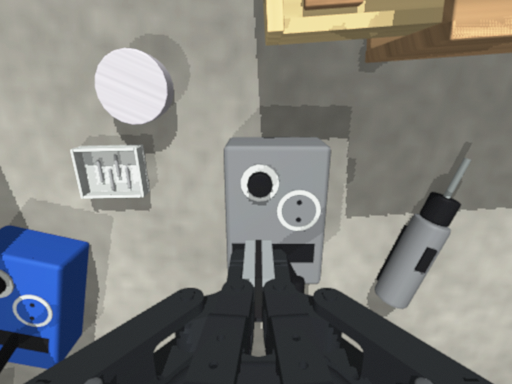

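The wrist view shows the black button at (260,185), which measures (496.5, -238.7, 71.9) and matches the description. Now I'll press it.

Request:
arm_command:
  fingers: [0,0,0,0,0,0,0,0,0,0,0,0,0]
  linear:
    - [0.05,-0.1,4]
    - [0.05,-0.1,8]
    - [0.05,-0.1,10.5]
    - [0.05,-0.1,11.2]
    - [0.05,-0.1,11.5]
    - [0.05,-0.1,11.7]
    - [0.05,-0.1,11.9]
    - [0.05,-0.1,12.1]
    - [0.05,-0.1,12.3]
    - [0.05,-0.1,12.5]
    - [0.05,-0.1,12.5]
    - [0.05,-0.1,12.5]
    - [0.05,-0.1,12.5]
  dr:
    - [0,0,0]
    - [0,0,0]
    - [0,0,0]
    - [0,0,0]
    - [0,0,0]
    - [0,0,0]
    - [0,0,0]
    - [0,0,0]
    - [0,0,0]
    - [0,0,0]
    - [0,0,0]
    - [0,0,0]
    - [0,0,0]

```text
clock: 3.05
position: [497.1, -238.6, 65.6]
ee_rot: [180.0, -0.1, 4.5]
contact_force: [2.8, -1.9, 2.9]
width: 0.001
```

Run:
```python
from h import *
o=manip.observe(); print(o["position"],o["contact_force"])
im,d=manip.camera("side"); np.save("pics/s2.npy",d)
cv2.imwrite("pics/s2.png",cv2.resize(im[110:200,230:350],None,fx=5,fy=5,interpolation=cv2.INTER_CUBIC))
```

```text
[ 497.09737918 -238.62389999   65.64286608] [ 2.83659521 -1.9319305   2.9005025 ]
```

View pics/s2.png

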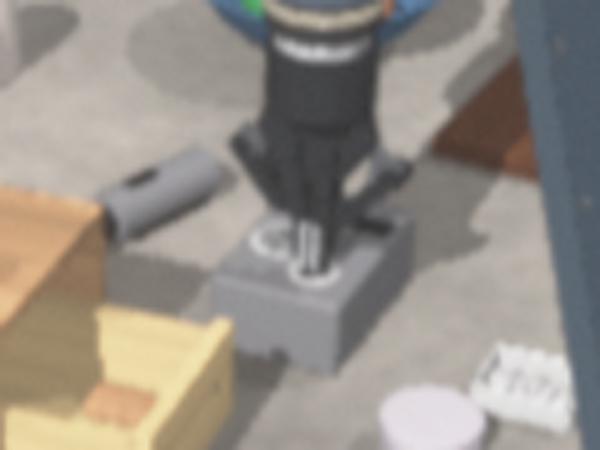

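The side view shows the fingertips on the button at crop (310,265), but the gripper hides the lever. I'll retract and check it.

Request:
arm_command:
  fingers: [0,0,0,0,0,0,0,0]
  linear:
    - [0,0,-1]
    - [0,0,-4]
    - [-1,0,-8]
    - [-3,0,-11]
    - [-6,0,-12]
    - [-8,0,-12]
    - [-8,0,-12]
    - [-8,0,-12]
  dr:
    - [0,0,0]
    - [0,0,0]
    - [0,0,0]
    - [0,0,0]
    - [0,0,0]
    - [0,0,0]
    - [0,0,0]
    - [0,0,0]

```text
clock: 3.9
position: [416.4, -244.4, 185.6]
ee_rot: [-180.0, 0.0, 4.4]
contact_force: [0.2, -0.3, 0.3]
width: 0.0
```

Run:
```python
from h import *
o=manip.observe(); print(o["position"],o["contact_force"],o["clock"])
im,d=manip.camera("side"); np.save("pics/s3.npy",d)
im2,d2=manip.camera("top"); np.save("pics/t3.npy",d2)
a=cv2.resize(im[110:200,230:350],None,fx=5,fy=5,interpolation=cv2.INTER_CUBIC)
cv2.imwrite("pics/s3.png",a)
cv2.imwrite("pics/t3.png",cv2.resize(im2[150:240,280:400],None,fx=5,fy=5,interpolation=cv2.INTER_CUBIC))
w=cloud("side",d);x,y,z=w[...,0],w[...,1],w[...,2]
m=(z>70)&(x>440)&(x<560)&(y<-290)&(y>-350)&(z<150); print(w[m][::4].round(0))
```

```text
[ 416.36047876 -244.44283943  185.58529071] [ 0.19304441 -0.29225163  0.27261271] 3.9
[[ 470. -331.  109.]
 [ 470. -315.  109.]
 [ 467. -301.  113.]
 [ 471. -302.  107.]
 [ 489. -324.   87.]
 [ 466. -307.  102.]
 [ 476. -305.   96.]
 [ 481. -307.   90.]
 [ 483. -305.   86.]
 [ 488. -307.   79.]
 [ 491. -305.   75.]]
```

View pics/s3.png

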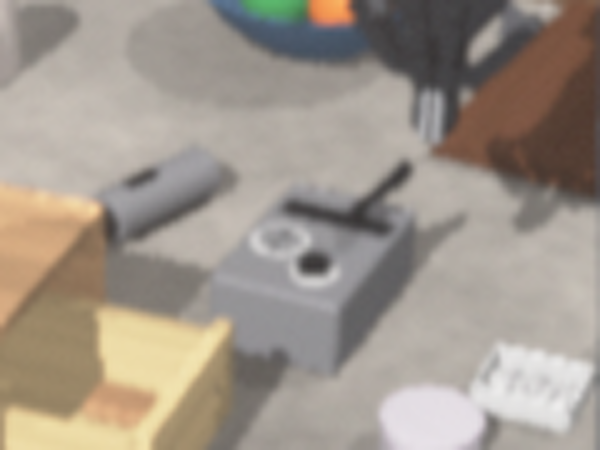

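View pics/t3.png

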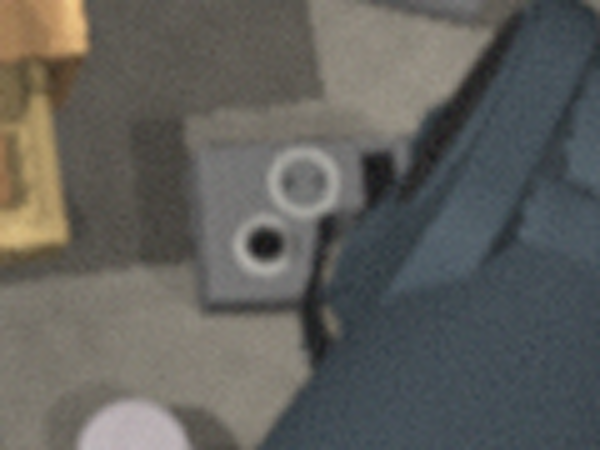

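Both views show the lever dropped. In the side crop it leans towards the robot with its tip at (405,170), and depth puts the tip near (467,-316,110), as expected for 0.9 rad. Now I'll get behind it and push it to +x.

```bash
python3 -c "
from h import *
delta([425,-319.3,98],4.4)"
```

```text
clock 4.0 pos [ 417.1 -244.5  185.1] rot [-1.7997e+02  2.0000e-02  4.4900e+00] F [-0.22  0.05 -0.12] w -0.001
linear cm [0.2  7.52 8.71] dr [-0.03  0.02  0.09]
```

Request:
arm_command:
  fingers: [0,0,0,0,0,0,0,0,0,0,0,0,0,0,0]
  linear:
    - [0.2,4,2]
    - [0.2,7.5,4]
    - [0.2,7.5,7]
    - [0.2,7.5,8.7]
    - [0.2,7.5,8.7]
    - [1.5,7.5,8.7]
    - [2.5,7.5,8.7]
    - [3.2,7.5,8.7]
    - [4,7.5,8.7]
    - [4.7,7.5,8.4]
    - [5.4,7.5,8.2]
    - [6.1,7.5,8.0]
    - [6.8,7.5,7.8]
    - [7.4,7.5,7.6]
    - [7.4,7.5,7.6]
  dr:
    - [0,0,0]
    - [0,0,0]
    - [0,0,0]
    - [0,0,0]
    - [0,0,0]
    - [0,0,0]
    - [0,0,0]
    - [0,0,0]
    - [0,0,0]
    - [0,0,0]
    - [0,0,0]
    - [0,0,0]
    - [0,0,0]
    - [0,0,0]
    - [0,0,0]

```text
clock: 5.5
position: [497.9, -313.4, 109.3]
ee_rot: [180.0, -0.0, 4.6]
contact_force: [0.1, -0.2, -0.6]
width: 0.001
```

Run:
```python
from h import *
o=manip.observe(); print(o["position"],o["contact_force"],o["clock"])
im,d=manip.camera("side"); np.save("pics/s4.npy",d)
cv2.imwrite("pics/s4.png",cv2.resize(im[100:190,230:350],None,fx=5,fy=5,interpolation=cv2.INTER_CUBIC))
```

```text
[ 497.89390388 -313.35682228  109.3140638 ] [ 0.12413257 -0.17970855 -0.58596594] 5.5
```

View pics/s4.png

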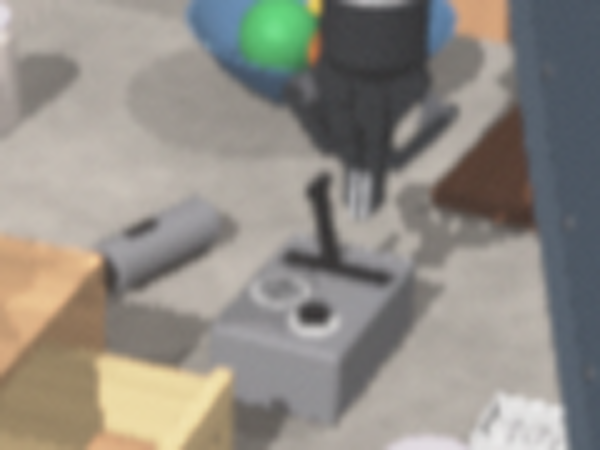

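The side view shows the lever up at crop (322,215), leaning to +x and clear of the fingers, with no contact force. I'll back off, check it from depth, and move on to the front.

Request:
arm_command:
  fingers: [0,0,0,0,0,0]
  linear:
    - [-3,0,0]
    - [-7,0,-2]
    - [-8,0,-6]
    - [-8,0,-10]
    - [-8,0,-12]
    - [-8,0,-12]
  dr:
    - [0,0,0]
    - [0,0,0]
    - [0,0,0]
    - [0,0,0]
    - [0,0,0]
    - [0,0,0]

```text
clock: 6.15
position: [417.6, -320.7, 232.0]
ee_rot: [179.8, -0.2, 4.5]
contact_force: [-0.4, -0.3, -1.4]
width: -0.004
```

Run:
```python
from h import *
im,d=manip.camera("side")
w=cloud("side",d);x,y,z=w[...,0],w[...,1],w[...,2]
m=(z>70)&(x>440)&(x<570)&(y<-290)&(y>-350)&(z<150); print(w[m][::4].round(0))
d0=np.load("pics/side0.npy"); w0=cloud("side",d0);x,y,z=w0[...,0],w0[...,1],w0[...,2]
m=(z>70)&(x>440)&(x<570)&(y<-290)&(y>-350)&(z<150); print(w0[m][::4].round(0))
delta([519.4,284,235],-5.4)
```

```text
[[ 533. -312.  129.]
 [ 528. -311.  127.]
 [ 529. -306.  125.]
 [ 529. -297.  125.]
 [ 533. -299.  119.]
 [ 527. -318.  112.]
 [ 526. -316.  109.]
 [ 524. -313.  107.]
 [ 524. -321.   99.]
 [ 524. -322.   95.]
 [ 524. -321.   91.]
 [ 522. -319.   88.]
 [ 518. -310.   90.]
 [ 521. -317.   81.]
 [ 521. -301.   81.]
 [ 523. -305.   74.]
 [ 518. -304.   72.]]
[[ 535. -318.  126.]
 [ 528. -312.  127.]
 [ 526. -300.  129.]
 [ 529. -298.  124.]
 [ 533. -298.  120.]
 [ 523. -311.  116.]
 [ 526. -317.  108.]
 [ 526. -316.  105.]
 [ 525. -322.   98.]
 [ 522. -317.   97.]
 [ 522. -318.   93.]
 [ 520. -313.   92.]
 [ 522. -318.   84.]
 [ 519. -313.   84.]
 [ 521. -301.   81.]
 [ 520. -308.   74.]
 [ 516. -301.   74.]]
clock 6.2 pos [ 417.1 -320.2  230.1] rot [ 1.7993e+02 -8.0000e-02  4.4800e+00] F [ 0.48  0.44 -0.23] w 0.0
linear cm [ 14.92 -59.44  -0.54] dr [ 0.06 -0.08  9.88]
```

The lever is back home: the depth points match the first ones. Next I'll hover over the front.

Request:
arm_command:
  fingers: [60,60,60,60,60,60,60,60,60,60,60,60,60,60,60,60,60,60]
  linear:
    - [14.9,-59.4,-0.5]
    - [14.9,-59.4,-0.5]
    - [14.9,-59.4,-0.5]
    - [14.9,-59.4,-0.5]
    - [14.9,-59.4,-0.5]
    - [14.9,-59.4,-0.5]
    - [14.9,-59.4,-0.5]
    - [14.9,-59.4,-0.5]
    - [14.9,-59.4,-0.5]
    - [14.9,-59.4,-0.5]
    - [14.9,-59.4,-0.5]
    - [14.9,-59.4,-0.5]
    - [14.9,-59.4,-0.5]
    - [14.9,-59.4,-0.5]
    - [14.9,-59.4,-0.5]
    - [14.9,-59.4,-0.5]
    - [14.9,-59.4,-0.5]
    - [14.9,-59.4,-0.5]
  dr:
    - [0,0,9.9]
    - [0,0,9.9]
    - [0,0,9.9]
    - [0,0,9.9]
    - [0,0,9.9]
    - [0,0,9.9]
    - [0,0,9.9]
    - [0,0,9.9]
    - [0,0,9.9]
    - [0,0,9.9]
    - [0,0,9.9]
    - [0,0,9.9]
    - [0,0,9.9]
    - [0,0,9.9]
    - [0,0,9.9]
    - [0,0,9.9]
    - [0,0,9.9]
    - [0,0,9.9]

```text
clock: 8.0
position: [519.0, 282.8, 234.7]
ee_rot: [-180.0, -0.0, -5.5]
contact_force: [0.1, 0.3, 0.3]
width: 0.603
```

Run:
```python
from h import *
o=manip.observe(); im,d=manip.camera("wrist"); np.save("pics/w5.npy",d); cv2.imwrite("pics/w5.png",im)
w=wcloud(d,o); x,y,z=w[...,0],w[...,1],w[...,2]
print(o["position"],o["ee_rot"])
def rect(m,name):
    P=w[m]; r=cv2.minAreaRect(P[:,:2].astype(np.float32)); print(name,len(P),np.round(r[0],1),np.round(r[1],1),round(r[2],1),"z",np.round(np.median(P[:,2]),1))
rect((z>122)&(z<140)&(abs(x-519)<50)&(y>180)&(y<400),"fronttop")
rect((z>5)&(z<15)&(abs(x-519)<80)&(y>180)&(y<400),"standbase")
rect((z>30)&(z<40)&(abs(x-519)<80)&(y>180)&(y<400),"standwalls")
```

```text
[518.96077502 282.81216485 234.71646273] [-1.79983297e+02 -2.06490769e-02 -5.50378925e+00]
fronttop 3302 [519.8 285.7] [158.4  16. ] 84.3 z 130.9
standbase 3925 [519.9 284.2] [149.   90.1] 84.3 z 11.0
standwalls 2047 [519.8 284. ] [129.5  45.1] 84.2 z 36.0
```

View pics/w5.png

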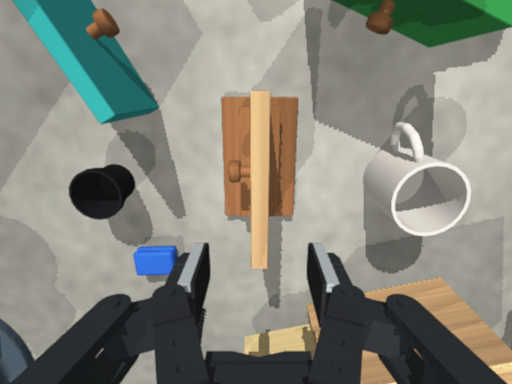

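The wrist view shows the wooden front at (260,180), with the knob at (235,170) on the robot side. The board measures (519.8, 285), heading -5.7°, and is consistent with the stand at (519.9, 284.2).

```bash
python3 -c "
from h import *
delta([519.8,284.8,93],-5.7)"
```

```text
clock 8.05 pos [519.  283.  234.7] rot [-1.7998e+02 -2.0000e-02 -5.4900e+00] F [-0.52 -0.27 -0.58] w 0.598
linear cm [ 0.06 -0.18 14.17] dr [-0.02 -0.02  0.21]
```

Request:
arm_command:
  fingers: [60,60,60,60,60,60,60,60,19,10,10,10,10,10,10,10,10,10,10,10]
  linear:
    - [0.06,-0.18,3]
    - [0.06,-0.18,6]
    - [0.06,-0.18,9]
    - [0.06,-0.18,12]
    - [0.06,-0.18,13.5]
    - [0.06,-0.18,14.2]
    - [0.06,-0.18,14.2]
    - [0.06,-0.18,14.2]
    - [0.06,-0.18,14.2]
    - [0.06,-0.18,14.2]
    - [0.06,-0.18,14.2]
    - [0.06,-0.18,14.2]
    - [0.06,-0.18,14.2]
    - [0.06,-0.18,14.2]
    - [0.06,-0.18,14.2]
    - [0.06,-0.18,14.2]
    - [0.06,-0.18,14.2]
    - [0.06,-0.18,14.2]
    - [0.06,-0.18,14.2]
    - [0.06,-0.18,14.2]
  dr:
    - [0,0,0.2]
    - [0,0,0.2]
    - [0,0,0.2]
    - [0,0,0.2]
    - [0,0,0.2]
    - [0,0,0.2]
    - [0,0,0.2]
    - [0,0,0.2]
    - [0,0,0.2]
    - [0,0,0.2]
    - [0,0,0.2]
    - [0,0,0.2]
    - [0,0,0.2]
    - [0,0,0.2]
    - [0,0,0.2]
    - [0,0,0.2]
    - [0,0,0.2]
    - [0,0,0.2]
    - [0,0,0.2]
    - [0,0,0.2]
  newtons: 80

```text
clock: 10.05
position: [520.3, 286.0, 93.3]
ee_rot: [-179.9, -0.1, -5.6]
contact_force: [-0.0, -0.5, 6.5]
width: 0.175
```

Request:
arm_command:
  fingers: [0,0,0,0,0,0,0,0,0,0,0]
  linear:
    - [0,0,0]
    - [0,0,-0.5]
    - [0,0,-1]
    - [0,0,-2]
    - [0,0,-3]
    - [0,0,-4]
    - [0,0,-5.5]
    - [0,0,-7]
    - [0,0,-8]
    - [0,0,-8]
    - [0,0,-8]
  dr:
    - [0,0,0]
    - [0,0,0]
    - [0,0,0]
    - [0,0,0]
    - [0,0,0]
    - [0,0,0]
    - [0,0,0]
    - [0,0,0]
    - [0,0,0]
    - [0,0,0]
    - [0,0,0]

```text
clock: 11.15
position: [519.6, 285.7, 172.3]
ee_rot: [-180.0, -0.0, -5.6]
contact_force: [-1.0, 0.6, -2.9]
width: 0.174
```

```bash
cat >> h.py <<'E'
def board(tag,box=None):
    """board pose in hand from wrist depth: top edge points just outside the fingers"""
    o=manip.observe(); im,d=manip.camera("wrist"); cv2.imwrite(f"pics/{tag}.png",im)
    p=manip.camera_params("wrist");K=p["mtx"];T=p["T_tool_cam"]
    v,u=np.mgrid[0:d.shape[0],0:d.shape[1]]
    pc=np.stack([(u-K[0,2])/K[0,0]*d,(v-K[1,2])/K[1,1]*d,d],-1)
    tl=pc@T[:3,:3].T+T[:3,3]; tl[d<=0]=np.nan
    return o,im,d,tl
E
python3 - <<'E'
from h import *
o,im,d,tl=board("w6"); np.save("pics/w6tl.npy",tl)
print({k:np.round(o[k],2) for k in("clock","position","ee_rot","contact_force","width")})
s,ds=manip.camera("side"); np.save("pics/s6.npy",ds); cv2.imwrite("pics/s6.png",s)
E
```

```text
{'clock': np.float64(11.15), 'position': array([519.59, 285.67, 172.28]), 'ee_rot': array([-1.7999e+02, -1.0000e-02, -5.6200e+00]), 'contact_force': array([-1.03,  0.56, -2.85]), 'width': np.float64(0.17)}
```

View pics/w6.png

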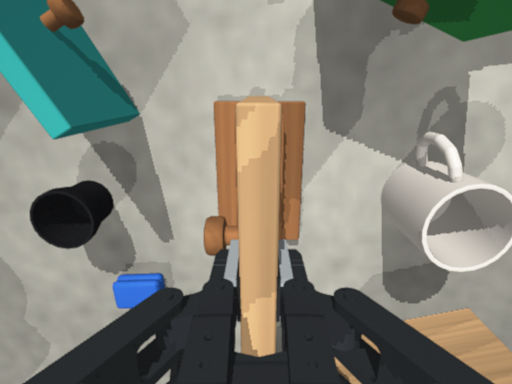

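View pics/s6.png

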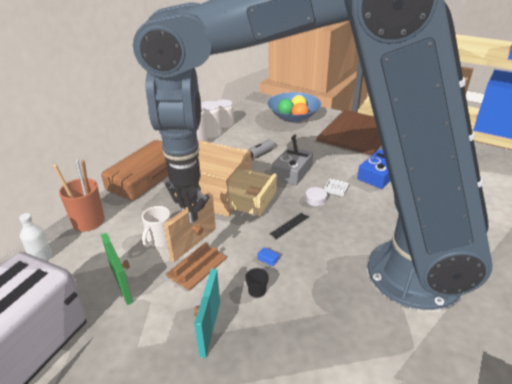

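The front is held and clear of the stand. I'll measure how it sits in the gripper: its y-centre, tilt and height.

```bash
cat >> h.py <<'E'
def fitboard(o,tl,ds=None,sn="side",zr=(-46,-28)):
    m=(tl[...,2]>zr[0])&(tl[...,2]<zr[1])&(abs(tl[...,0])<14)&(abs(tl[...,1])<95)&((abs(tl[...,1])>20))
    P=tl[m]; print("top pts",len(P),"y",np.nanpercentile(P[:,1],[0.5,99.5]).round(1),"z med",np.median(P[:,2]).round(1))
    for a,b in((-90,-60),(-60,-25),(25,60)):
        q=P[(P[:,1]>a)&(P[:,1]<b)]
        if len(q)>20: print((a,b),len(q),"x",np.percentile(q[:,0],[2,98]).round(1),"z",np.median(q[:,2]).round(1))
    if ds is not None:
        w=cloud(sn,ds); R0=R.from_euler("xyz",o["ee_rot"],degrees=True)
        t=(w-o["position"])@R0.as_matrix()
        m=(t[...,0]>-20)&(t[...,0]<-2)&(abs(t[...,1])<86)&(t[...,2]>-42)&(t[...,2]<88)
        m&=(t[...,2]>8)|(abs(t[...,1])>35)
        Q=t[m]; 
        A=np.c_[Q[:,1],Q[:,2],np.ones(len(Q))]
        k=np.ones(len(Q),bool)
        for _ in range(6):
            c=np.linalg.lstsq(A[k],Q[k,0],rcond=None)[0]; r=Q[:,0]-A@c; k=abs(r)<3
        print(sn,"face pts",k.sum(),len(Q),"x=",c.round(4)," tilt about y (dx/dz) deg",np.degrees(np.arctan(c[1])).round(2)," yaw dx/dy",np.degrees(np.arctan(c[0])).round(2))
        print("  y ext",np.percentile(Q[k][:,1],[.5,99.5]).round(1)," z ext",np.percentile(Q[k][:,2],[.5,99.5]).round(1), "rms",r[k].std().round(2))
        Y=Q[k]; 
        for s in (-1,1):
            pass
E
python3 - <<'E'
from h import *
o=manip.observe(); fitboard(o,np.load("pics/w6tl.npy"),np.load("pics/s6.npy"))
# wrist view of -x face / top edge: left/right edge lines
tl=np.load("pics/w6tl.npy")
m=(abs(tl[...,0]+8)<3)&(tl[...,2]>-30)&(tl[...,2]<90)&(abs(tl[...,1])<85); print(m.sum())
E
```

```text
top pts 7340 y [-79.7  29.8] z med -37.5
(-90, -60) 2643 x [-8.4  6.8] z -37.5
(-60, -25) 3629 x [-8.5  6.7] z -37.5
(25, 60) 316 x [-8.9  6.5] z -37.5
side face pts 1333 1404 x= [-2.2000e-03 -1.0000e-03 -8.9362e+00]  tilt about y (dx/dz) deg -0.06  yaw dx/dy -0.13
  y ext [-80.3  79.5]  z ext [-34.8  85.1] rms 1.2
71
```

Run:
```python
from h import *
for n,c in (("top",[680,-20.2]),("side",[677.5,-18.7])):
    d=np.load(f"pics/{n}0.npy"); w=cloud(n,d)
    for yaw in (8.0,):
        a=np.radians(yaw); q=w[...,:2]-c; X=q[...,0]*np.cos(a)+q[...,1]*np.sin(a); Y=-q[...,0]*np.sin(a)+q[...,1]*np.cos(a); Z=w[...,2]
        m=(X<-105)&(X>-215)&(abs(Y)<80)&(Z>82)&(Z<97)
        print(n,m.sum(),"X",np.percentile(X[m],[0.5,2,50]).round(1),"Y",np.percentile(Y[m],[1,99]).round(1))
        f=m&(X<-185)
        print(" front rim n",f.sum(),"Y",np.percentile(Y[f],[1,99]).round(1),"slope deg",np.degrees(np.polyfit(Y[f],X[f],1)[0]).round(2),"Z",np.median(Z[f]))
        f=(Z>25)&(Z<82)&(X<-190)&(X>-215)&(abs(Y)<65)
        if f.sum()>50:
            s=np.polyfit(Y[f],X[f],1); print(" face n",f.sum(),"X0",s[1].round(1),"slope",np.degrees(s[0]).round(2))
o=manip.observe()
a=np.radians(8.0); face=np.array([482.8,-47.2]); 
p=face+np.array([np.cos(a),np.sin(a)])*-60
print("pre",p); delta([*p,170],8.0); delta([400,100,180],0)
```

```text
top 249 X [-200.5 -200.2 -193.1] Y [-69.   68.9]
 front rim n 203 Y [-67.7  68.4] slope deg -0.31 Z 89.79101762041479
 face n 124 X0 -199.8 slope -0.06
side 122 X [-200.2 -199.7 -194. ] Y [-69.1  71.6]
 front rim n 122 Y [-69.1  71.6] slope deg -0.18 Z 87.30178956563901
 face n 224 X0 -198.6 slope -0.01
pre [423.38391588 -55.55038606]
clock 11.25 pos [519.2 285.5 171.6] rot [ 1.7996e+02  6.0000e-02 -5.6200e+00] F [-0.4   0.15 -3.5 ] w 0.176
linear cm [-6.2  34.87  0.19] dr [  0.03   0.07 -13.62]
clock 11.25 pos [519.2 285.5 171.6] rot [ 1.7996e+02  6.0000e-02 -5.6200e+00] F [-0.4   0.15 -3.5 ] w 0.176
linear cm [-10.05  19.62  -0.82] dr [ 0.03  0.06 -5.62]
```

The face fits at heading 8.0°, with the wall plane at -199.8 and half-width about ±69, all as expected. The board is centred in the grip (y ±80, tilt ≈ 0, lower edge 83 mm beyond the TCP). I'll travel round to a pre-contact pose.

Request:
arm_command:
  fingers: [0,0,0,0,0,0,0,0,0,0,0,0,0,0,0,0,0,0]
  linear:
    - [-2,0.5,0]
    - [-5,2,0]
    - [-8,4,0]
    - [-10,7,0]
    - [-11,10,0]
    - [-11,13,0]
    - [-11,16,0]
    - [-11,19,0]
    - [-11,22,0]
    - [-10.5,25,0]
    - [-9.5,28,0]
    - [-8.5,31,0]
    - [-7.5,33,0]
    - [-6.5,34.5,0]
    - [-6.2,34.9,0]
    - [-6.2,34.9,0]
    - [-6.2,34.9,0]
    - [-6.2,34.9,0]
  dr:
    - [0,0,0]
    - [0,0,0]
    - [0,0,0]
    - [0,0,-1]
    - [0,0,-2]
    - [0,0,-3]
    - [0,0,-4]
    - [0,0,-5]
    - [0,0,-6]
    - [0,0,-7]
    - [0,0,-8]
    - [0,0,-9]
    - [0,0,-10]
    - [0,0,-11]
    - [0,0,-12]
    - [0,0,-13]
    - [0,0,-13.6]
    - [0,0,-13.6]

```text
clock: 13.05
position: [423.3, -54.8, 172.2]
ee_rot: [-180.0, 0.0, 8.1]
contact_force: [-0.5, -0.3, -3.3]
width: 0.176
```

Run:
```python
from h import *
o,im,d,tl=board("w7"); np.save("pics/w7tl.npy",tl)
fitboard(o,tl)
w=wcloud(d,o); c=np.array([482.8,-47.2]); a=np.radians(8.0)
q=w[...,:2]-c; X=q[...,0]*np.cos(a)+q[...,1]*np.sin(a); Y=-q[...,0]*np.sin(a)+q[...,1]*np.cos(a); Z=w[...,2]
m=(X>-10)&(X<12)&(Z>84)&(Z<96)&(abs(Y)<80)
print("rim",m.sum(), "X",np.percentile(X[m],[1,5,50,95]).round(1),"Y",np.percentile(Y[m],[1,99]).round(1),"Z",np.median(Z[m]))
f=(X>-8)&(X<8)&(Z>30)&(Z<82)&(abs(Y)<66); print("face",f.sum(), X[f].mean() if f.sum() else 0)
m=(X>100)&(X<310)&(Z>140)&(Z<150)&(abs(Y)<100); P=w[m][:,:2]
if m.sum()>100: print("carc",m.sum(),cv2.minAreaRect(P.astype(np.float32)), "X min",np.percentile(X[m],1),"Y",np.percentile(Y[m],[1,99]))
```

```text
top pts 7362 y [-79.9  29.4] z med -37.6
(-90, -60) 2669 x [-8.3  6.8] z -37.6
(-60, -25) 3647 x [-8.4  6.8] z -37.6
(25, 60) 293 x [-8.8  6.6] z -37.5
rim 2838 X [-0.8 -0.6  4.4 10.5] Y [-67.9  68.9] Z 90.85021609361729
face 1892 -0.46101119902593296
carc 1552 ((588.9984130859375, -79.52938842773438), (21.0268497467041, 93.51712036132812), 21.462322235107422) X min 100.02179127205606 Y [-88.77787716 -12.38187397]
```

View pics/w7.png

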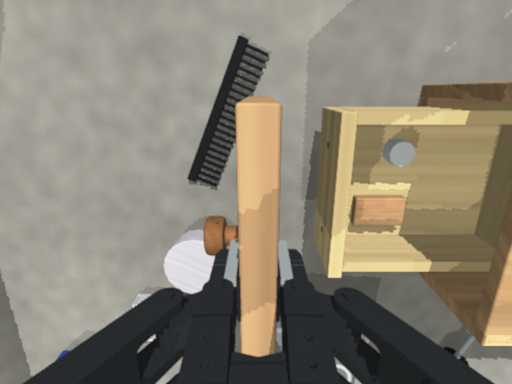

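The wrist camera agrees with the fit: the wall face is at X≈-0.5, Y-centre +0.5, and the board is at Y≈+0.6. I'll lower the board to working height, then move up short of contact.

Request:
arm_command:
  fingers: [0,0,0,0,0,0,0,0,0,0]
  linear:
    - [0,0,2]
    - [0,0,4]
    - [0,0,5.5]
    - [0,0,6.5]
    - [0,0,6.9]
    - [1,0,6.9]
    - [2,0,6.9]
    - [3.5,0,6.9]
    - [3.5,0,6.9]
    - [3.5,0,6.9]
  dr:
    - [0,0,0]
    - [0,0,0]
    - [0,0,0]
    - [0,0,0]
    - [0,0,0]
    - [0,0,0]
    - [0,0,0]
    - [0,0,0]
    - [0,0,0]
    - [0,0,0]

```text
clock: 14.1
position: [459.1, -50.6, 103.6]
ee_rot: [180.0, -0.0, 8.0]
contact_force: [-0.9, 0.4, -3.6]
width: 0.178
```

```bash
cat >> h.py <<'E'
def rel(o):
    a=np.radians(8.0); q=o["position"][:2]-np.array([482.8,-47.2]); F=o["contact_force"]
    print("clock",round(o["clock"],2),"X %.1f Y %.1f"%(q[0]*np.cos(a)+q[1]*np.sin(a),-q[0]*np.sin(a)+q[1]*np.cos(a)),"z %.1f"%o["position"][2],"rot",o["ee_rot"].round(2),"Fx %.2f Fy %.2f Fz %.2f"%(F[0]*np.cos(a)+F[1]*np.sin(a),-F[0]*np.sin(a)+F[1]*np.cos(a),F[2]),"T",o["ft_torque"].round(2),"w %.3f"%o["width"])
E
python3 - <<'E'
from h import *
o=manip.observe(); rel(o)
s,ds=manip.camera("side"); np.save("pics/s8.npy",ds); cv2.imwrite("pics/s8.png",cv2.resize(s[130:280,150:350],None,fx=4,fy=4,interpolation=cv2.INTER_CUBIC)[:600,:800]); rel(manip.observe())
w=cloud("side",ds); R0=R.from_euler("xyz",o["ee_rot"],degrees=True)
fitboard(o,np.load("pics/w7tl.npy"),ds)
E
```

```text
clock 14.1 X -24.0 Y -0.1 z 103.6 rot [ 1.8e+02 -2.0e-02  8.0e+00] Fx -0.81 Fy 0.50 Fz -3.59 T [-0.02  0.03 -0.01] w 0.178
clock 14.15 X -24.6 Y -0.0 z 103.4 rot [-1.7999e+02  1.0000e-02  7.9900e+00] Fx -0.64 Fy -0.10 Fz -2.61 T [ 0.01 -0.   -0.03] w 0.177
top pts 7362 y [-79.9  29.4] z med -37.6
(-90, -60) 2669 x [-8.3  6.8] z -37.6
(-60, -25) 3647 x [-8.4  6.8] z -37.6
(25, 60) 293 x [-8.8  6.6] z -37.5
side face pts 418 489 x= [-3.1000e-03 -9.0000e-04 -9.6238e+00]  tilt about y (dx/dz) deg -0.05  yaw dx/dy -0.18
  y ext [-83.4  79.1]  z ext [-36.3  85. ] rms 0.99
```

View pics/s8.png

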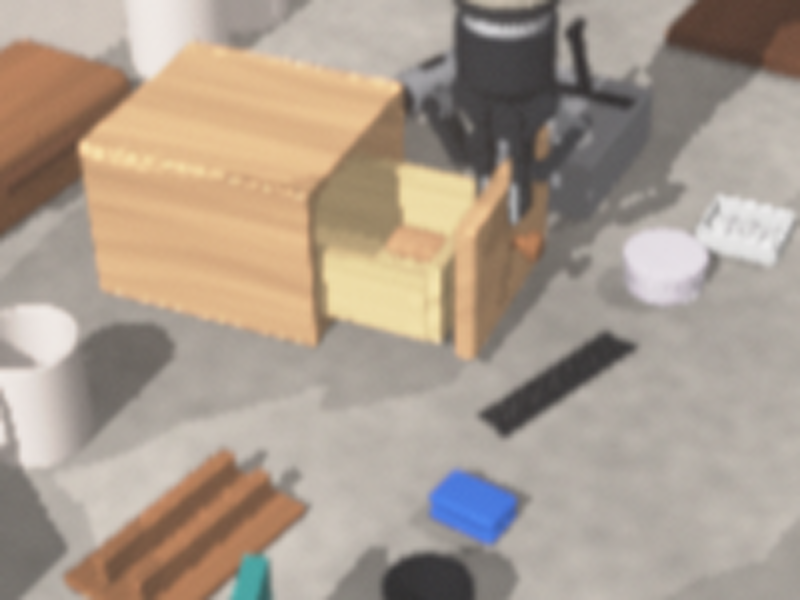

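The side view shows the front just clear of the drawer wall at crop (460,270), upright and at the right height. The lever is still up at crop (580,60). Now I'll press in gently, first to about 6 N.

Request:
arm_command:
  fingers: [0,0,0,0,0,0,0,0,0,0,0,0,0,0]
  linear:
    - [0.4,-0.05,0]
    - [0.8,-0.05,0]
    - [1.1,-0.05,0]
    - [1.4,-0.05,0]
    - [1.6,-0.05,0]
    - [1.8,-0.05,0]
    - [2.0,-0.05,0]
    - [2.2,-0.05,0]
    - [2.4,-0.05,0]
    - [2.6,-0.05,0]
    - [2.8,-0.05,0]
    - [3.0,-0.05,0]
    - [3.0,-0.05,0]
    - [3.0,-0.05,0]
  dr:
    - [0,0,0]
    - [0,0,0]
    - [0,0,0]
    - [0,0,0]
    - [0,0,0]
    - [0,0,0]
    - [0,0,0]
    - [0,0,0]
    - [0,0,0]
    - [0,0,0]
    - [0,0,0]
    - [0,0,0]
    - [0,0,0]
    - [0,0,0]

```text
clock: 15.55
position: [487.7, -46.1, 103.2]
ee_rot: [-180.0, 0.0, 8.0]
contact_force: [-4.7, -1.1, -0.5]
width: 0.173
```

Run:
```python
from h import *
o=manip.observe(); rel(o)
s,ds=manip.camera("side"); rel(manip.observe())
fitboard(o,np.load("pics/w7tl.npy"),ds)
o,im,d,tl=board("w9"); rel(manip.observe()); fitboard(o,tl)
w=wcloud(d,o); c=np.array([482.8,-47.2]); a=np.radians(8.0)
q=w[...,:2]-c; X=q[...,0]*np.cos(a)+q[...,1]*np.sin(a); Y=-q[...,0]*np.sin(a)+q[...,1]*np.cos(a); Z=w[...,2]
m=(X>0)&(X<45)&(Z>86)&(Z<96)&(abs(Y)<80)
print("rim",m.sum(), "X",np.percentile(X[m],[1,5,50,95]).round(1),"Y",np.percentile(Y[m],[1,99]).round(1),"Z",np.median(Z[m]))
```

```text
clock 15.55 X 5.0 Y 0.4 z 103.2 rot [-1.7999e+02  5.0000e-02  7.9800e+00] Fx -4.83 Fy -0.46 Fz -0.50 T [-0.29  1.12  0.24] w 0.173
clock 15.6 X 4.9 Y 0.5 z 103.2 rot [-1.7999e+02  5.0000e-02  7.9800e+00] Fx -4.56 Fy -0.92 Fz -1.70 T [-0.31  1.1   0.26] w 0.174
top pts 7362 y [-79.9  29.4] z med -37.6
(-90, -60) 2669 x [-8.3  6.8] z -37.6
(-60, -25) 3647 x [-8.4  6.8] z -37.6
(25, 60) 293 x [-8.8  6.6] z -37.5
side face pts 434 500 x= [-5.0000e-04 -3.4000e-03 -9.5846e+00]  tilt about y (dx/dz) deg -0.19  yaw dx/dy -0.03
  y ext [-83.1  78.7]  z ext [-35.1  83.4] rms 1.04
clock 15.65 X 4.9 Y 0.4 z 103.2 rot [-1.80e+02  5.00e-02  7.98e+00] Fx -5.33 Fy 0.06 Fz -0.86 T [-0.32  1.12  0.23] w 0.178
top pts 7354 y [-79.8  29.4] z med -37.6
(-90, -60) 2677 x [-8.6  6.6] z -37.6
(-60, -25) 3634 x [-8.5  6.7] z -37.6
(25, 60) 298 x [-8.3  7.1] z -37.6
rim 2008 X [15.7 16.  19.7 23.6] Y [-66.3  69.5] Z 90.94069292613145
```

View pics/w9.png

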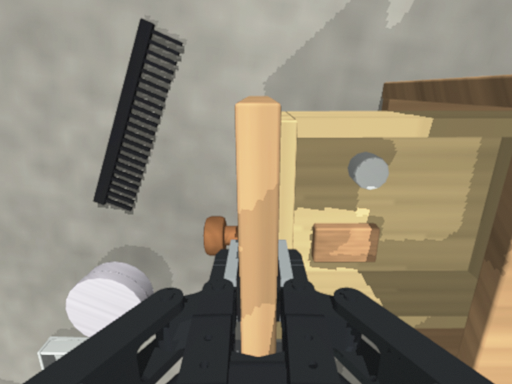

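The front is flat on the wall: in the wrist view at (285,250) it meets the rim, and the fit shows no tilt or slip. Force is about 5 N at 13.4 mm of travel, as the spring predicts. The yaw moment says the pressure is biased to the +y end, so I'll add 0.3° of yaw and push on to 8 N.

Request:
arm_command:
  fingers: [0,0,0,0,0,0,0,0]
  linear:
    - [0.1,0,0]
    - [0.3,0,0]
    - [0.4,0,0]
    - [0.6,0,0]
    - [0.7,0,0]
    - [0.7,0,0]
    - [0.7,0,0]
    - [0.7,0,0]
  dr:
    - [0,0,-0.1]
    - [0,0,-0.2]
    - [0,0,-0.3]
    - [0,0,-0.3]
    - [0,0,-0.3]
    - [0,0,-0.3]
    - [0,0,-0.3]
    - [0,0,-0.3]

```text
clock: 16.45
position: [493.8, -45.1, 103.1]
ee_rot: [-180.0, 0.1, 8.3]
contact_force: [-6.7, -1.8, -0.2]
width: 0.18
```

Run:
```python
from h import *
o=manip.observe(); rel(o)
s,ds=manip.camera("side"); rel(manip.observe()); cv2.imwrite("pics/s10.png",cv2.resize(s[110:260,170:370],None,fx=4,fy=4,interpolation=cv2.INTER_CUBIC))
fitboard(o,np.load("pics/w7tl.npy"),ds)
t,dt=manip.camera("top"); rel(manip.observe()); cv2.imwrite("pics/t10.png",t)
manip.camera("side"); rel(manip.observe())
```

```text
clock 16.45 X 11.2 Y 0.5 z 103.1 rot [-1.7999e+02  1.1000e-01  8.2500e+00] Fx -6.90 Fy -0.84 Fz -0.20 T [-0.35  1.56 -0.11] w 0.180
clock 16.5 X 11.2 Y 0.5 z 103.1 rot [-1.7999e+02  1.2000e-01  8.2500e+00] Fx -7.00 Fy -0.65 Fz 1.68 T [-0.37  1.58 -0.04] w 0.176
top pts 7362 y [-79.9  29.4] z med -37.6
(-90, -60) 2669 x [-8.3  6.8] z -37.6
(-60, -25) 3647 x [-8.4  6.8] z -37.6
(25, 60) 293 x [-8.8  6.6] z -37.5
side face pts 448 518 x= [-4.5000e-03 -3.3000e-03 -9.6698e+00]  tilt about y (dx/dz) deg -0.19  yaw dx/dy -0.26
  y ext [-82.2  78.4]  z ext [-35.5  84.9] rms 1.02
clock 16.55 X 11.2 Y 0.5 z 103.1 rot [-1.7999e+02  1.1000e-01  8.2500e+00] Fx -7.91 Fy 0.29 Fz 0.33 T [-0.42  1.66 -0.08] w 0.178
clock 16.6 X 11.2 Y 0.5 z 103.1 rot [-1.7999e+02  1.1000e-01  8.2500e+00] Fx -7.41 Fy -0.56 Fz 0.29 T [-0.35  1.62 -0.12] w 0.178
```

View pics/s10.png

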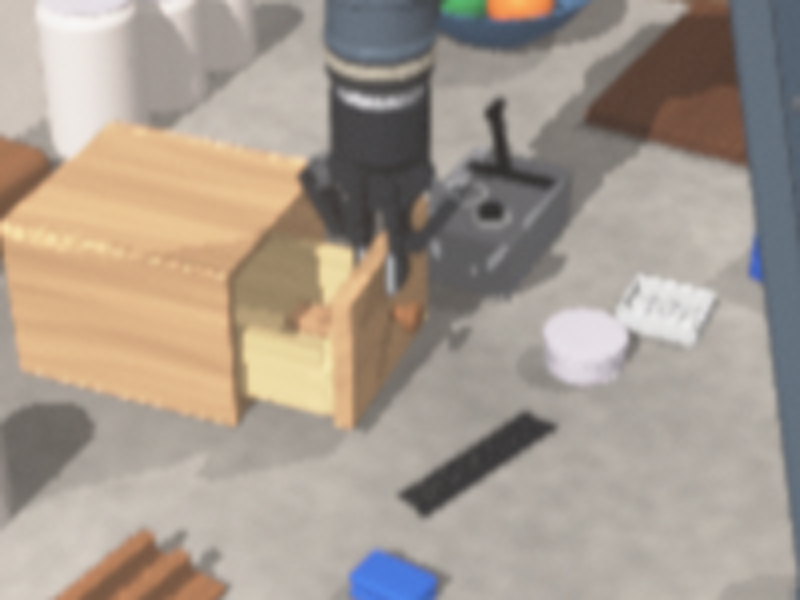

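The side view shows the front flat on the wall at crop (380,320), the drawer still well out, and the lever up at crop (497,130). The board top minus rim is 140.7 − 90.9 = 49.8 mm (50 expected). Y error is about 0, the force is 7 to 8 N and steady, and the yaw moment is near zero. I'll hand it in.

Run:
```python
from h import *
rel(manip.observe()); print(manip.sign_off())
```

```text
clock 16.6 X 11.2 Y 0.5 z 103.1 rot [-1.7999e+02  1.1000e-01  8.2500e+00] Fx -7.41 Fy -0.56 Fz 0.29 T [-0.35  1.62 -0.12] w 0.178
the job is handed in; nothing more can be done
None
```

I pressed the grey box's test button and saw the lever drop. I then swung it back up, and depth readings after backing off matched its starting pose. I lifted the wooden front out of its stand and handed in while gripping it and pressing it against the drawer wall, at 16.6 s.

**Last checks:**
- **Push:** the measured force was 6.9–7.9 N. Travel of about 19.7 mm predicts 7.9 N, and the drawer still stands about 80 mm out.
- **Position:** the front is within about 0.5 mm sideways. It tops the wall by 49.8 mm where 50 is right, so its lower edge is level with the drawer's underside.
- **Flatness:** tilt was about 0.2°. I added 0.3° of yaw to even out the pressure, and the leftover moment puts the centre of pressure about 12 mm off the middle.
- **Lever:** still up in the last side view.

I saw no contact with the other things on the counter, but I did not re-measure their positions at the end. The cameras disagree by 1–3 mm. I used the wrist camera for the fit.

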